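# Stand the fallen carton up and hold the bag clip open over its fold

## Task

The gable-top carton has fallen over in the row: stand it back upright on the worktop between the two jam jars and let go of it. Then take the orange bag clip off the caddy's wall by pinching its two tails, and keep it squeezed wide open astride the middle of the folded card edge on top of the carton, one jaw well down on each side and neither touching the card, so that I can straighten the fold before the clip bites. Finish like that, still holding the clip gaping round the fold, with the carton standing in its place; don't shove the jars or the mug about.

Things in the scene. Friction and masses are not known exactly. Their poses are not given: they have to be found in the camera images.
- carton: loose white card carton, green bands, yellow disc on two faces, 0.15-0.24 kg: body 60x60x100 mm, then a 20 mm high roof sloping down to body +x and -x, then an upright card fold; 138 mm in all. Its +y and -y faces are flat from base to roof top. Origin: centre of the underside, z to the fold. At the start it lies on its -x face between the jars, fold to the right, x up.
- carton_fold (a point): middle of the top rim of the carton's folded card edge, 138 mm above its underside; axes as the carton's. The fold is 4 mm thick along x, 60 mm long along y and stands 18 mm above the roof ridge. Wall cupboards hang over the back of the worktop, fronts at world x = 0.62, undersides at z = 0.45: wrists carried high must pass in front of them.
- clip: loose orange plastic spring clip, 47 g, 40 mm wide: two levers on a pin, like a clothes peg. It starts pushed down on the caddy's left wall, jaws down, tails up. Origin on the pin, y along the pin, z up, x to the left; fixed to the +x lever. Jaws reach 34 mm below the pin, free from 5 mm below it; tails reach 36 mm above it, their tips 48 mm apart over their outer faces along x.
- clip_lever (a joint): opening of the clip (rad), angle between its levers: 0 as it sits (jaw tips 4 mm apart); grows as the tails are squeezed together along x, each lever turning half; stop at 0.76: tips 29 mm apart, tails parallel, 17 mm over their outer faces, reaching 42 mm above the pin. Spring: 0.125 Nm at 0, 0.31 Nm at the stop, i.e. 4 to 10 N on each tail.
- clip_jaw_left (a point): inner edge of the tip of the clip's +x jaw, in the middle of its width, 34 mm below the pin.
- clip_jaw_right (a point): inner edge of the tip of the clip's -x jaw, in the middle of its width, 34 mm below the pin.
- caddy: light plastic two-part caddy, 96 (x) x 100 (y) x 51 mm high, walls 4 mm, fixed to the worktop, some sweets in it. Origin at the centre of its underside, z up; the clip sits on its left wall, at y = +48 mm.
- jam_red: loose glass jam jar with a red-edged label and black lid, 70 mm across, 112 mm tall, one neighbour in the row, which runs away from the robot. Origin at the centre of its underside.
- jam_pale: loose glass jam jar with a yellow-edged label and black lid, 70 mm across, 118 mm tall, the other neighbour, 235 to 255 mm from the first between centres. Origin at the centre of its underside.
- mug_story: loose colourful mug, 86x126x107 mm, bystander to the right. Origin at the centre of its underside.

How it is judged:
By the outcome, as a careful person would: the job done as asked, in the order asked, and still so for the second after the job is handed in, while the arm keeps its last pose, push and grip.
It also fails if it takes over 61 s, if anything falls off the work surface, if the arm or the gripper's body presses on something with over 40 N, if the wrist force passes 120 N, or if a joint passes its speed limit or range.

## Robot

A 6-joint arm with a two-finger parallel gripper is mounted at the origin on a cart in front of the work surface, level with it; the furniture and walls round the work are solid. World frame = base frame: x ahead of the robot, y to its left, z up, the work surface at z = 0. Lengths are in m, angles in degrees, forces in N, time in s.
With the tool pointing down it reaches from about 0.4 to 0.825 m from the base axis. Payload 7 kg.
Tool frame: the origin (TCP) lies between the finger pads; the fingertips stand 25 mm ahead of it and the grasp point (between the pads) lies 6 mm ahead of it; z points along the fingers, y is the line along which they close (so a half turn about z gives the same grasp; the last joint's range is limited). The gripper opens to 88 mm and grips with 3 to 60 N. Pads are 19 mm wide; open, the fingers measure 130 mm over their backs; the gripper's body (78 mm by 193 mm) begins 47 mm behind the grasp point.
Start: joints at [89.387, 20.546, 0.682, 0, -70.136, -16.507], TCP at [0.199, 0.645, 0.252] pointing down, gripper open.
Joint ranges: [-176.03, 176.03], [-82.01, 121.73], [-58.28, 71.71], [-173.87, 95.51], [-174.79, -0.11], [-173.66, 173.66]. Speed limits (degrees/s): [136.94, 136.94, 172.46, 180, 180, 180].

## Interface

Orientations are given as [roll, pitch, yaw] about the fixed x, y, z axes, in that order (R = Rz(yaw) Ry(pitch) Rx(roll)).
In Python, from plant import status, optics, job gives the robot as it stands. The module is installed in compiled form; this text tells all that it offers.
- The arm moves only by the tool move_tool, called after "Request:" by a JSON object that holds its "method" and its "body". Schema: {"type":"object","properties":{"steps":{"type":"array","items":{"type":"number"},"minItems":5,"maxItems":40},"only":{"type":"string"},"quiet":{"type":"boolean"},"lines":{"type":"string"}},"required":["steps"],"additionalProperties":false}. steps is one flat list of numbers that holds 1 to 8 rows one after another, with no inner brackets; each row has 5 numbers: dx, dy, dz in m, then a turn about the tool's z in degrees, then the finger opening in m; each row is the pose to reach, as a shift and turn from the pose commanded when the call began, along the tool's axes at that moment; what a row does not reach only later rows make up. A row lasts 1/8 s, in which the tool goes at most 0.0625 m and 10.7 degrees, less where a joint would pass 70% of its speed; a pose out of reach is approached as far as the arm can. The fingers move at their own pace and stop on an object; the grip force is fixed at half the most. Time passes only in rows, so rows that do not move let the fingers close. The tool returns the time, the measured TCP pose, the force, the opening and the grip force at its end. only (a regular expression) keeps the lines of the reply that match it, lines (a string "A,B") keeps lines A to B, and quiet returns only ok. Input that does not fit is refused with a message, and nothing moves.
- status.get_obs(): the state, without advancing time (a new reading comes with each control period).
- optics.snapshot(name): name is "side" or "top"; returns a dict with "frame" (420x560x3 uint8, red, green, blue), "z_map" (420x560 float32, m along the optical axis (not along the pixel's ray), 0 where there is no reading), "fovy" (degrees; the focal length in pixels is half the picture's height over the tangent of half this angle, whatever the lens; pixels are square), "cx", "cy" (the principal point, pixels), "R" (3x3) and "t" (3): a world point X has camera coordinates R X + t. Camera axes: x right, y down, z forward; pixel columns grow to the right and rows downward; lengths in m; the calibration is good to about 2 mm. A picture is of the moment at which its call begins.
- job.close_job(): hands the job in; it is judged then, once.
The state is a dict: "clock": time; "joint_pos": joint angles; "qvel": joint speeds; "tau": joint torques, N m; "tool_pos": TCP position; "orientation": TCP orientation; "force": force on the tool from outside, world axes, zero at the start; "moment": the same for the moment, N m; "opening": finger opening in m; "gripper_force": force on a finger pad.
Only numpy, scipy, OpenCV 4.12 (cv2) and the standard library are available. Lean on these libraries where they do the work, as an engineer would, in place of code of your own. Each camera call takes 0.05 s, during which the arm holds its last target. There are 200 camera calls.

## Working session

There is one attempt and no reset: what is moved stays moved. The work goes in short steps, Python scripts to look and compute and a tool call to move; the robot and the scene stay as the last step left them, time stands still between calls to the robot, and variables do not carry over. Pictures are saved under pics/ and viewed, at most 10 in all, crops included, and the job is handed in when it is done.

```bash
mkdir -p pics
```

Create h.py:
```python
import numpy as np, cv2
from plant import status, optics
def snap(n, save=None):
    s=optics.snapshot(n); h=s["frame"].shape[0]
    s["f"]=h/2/np.tan(np.radians(s["fovy"])/2)
    if save: cv2.imwrite("pics/"+save, cv2.cvtColor(s["frame"],cv2.COLOR_RGB2BGR))
    return s
def ray(s,u,v):
    d=np.array([(u-s["cx"])/s["f"],(v-s["cy"])/s["f"],1.]); R=np.array(s["R"]); return -R.T@np.array(s["t"]), R.T@d
def onz(s,u,v,z):
    o,d=ray(s,u,v); return o+d*(z-o[2])/d[2]
def dep(s,u,v):
    o,d=ray(s,u,v); return o+d*s["z_map"][int(round(v)),int(round(u))]
def cloud(s):
    h,w=s["z_map"].shape; u,v=np.meshgrid(np.arange(w),np.arange(h)); z=s["z_map"]
    c=np.stack([(u-s["cx"])/s["f"]*z,(v-s["cy"])/s["f"]*z,z],-1)-np.array(s["t"]); P=c@np.array(s["R"]); P[z==0]=np.nan; return P
```

Run:
```python
from h import *
for n in("side","top"):
    s=snap(n,n+"0.png"); print(n,s["f"],s["cx"],s["cy"],-np.array(s["R"]).T@s["t"],np.round(s["R"],3).tolist(),(s["z_map"]>0).mean())
print(status.get_obs())
```

```text
side 421.02339690778183 274.3801357881169 208.74700454650727 [ 0.23340782 -1.18328703  0.82520336] [[0.963, -0.268, -0.01], [-0.16, -0.544, -0.823], [0.216, 0.795, -0.568]] 0.9961904761904762
top 399.481404135028 280.1470863299209 210.0497829371987 [ 0.3540244  -0.09096179  1.23088733] [[-0.02, -1.0, -0.011], [-0.992, 0.022, -0.125], [0.125, 0.008, -0.992]] 0.9958460884353741
{'clock': 0.1, 'joint_pos': array([ 8.93864954e+01,  2.05887196e+01,  6.40873555e-01, -1.69910838e-02,
       -7.01363847e+01, -1.65064375e+01]), 'qvel': array([-0.01650099, -0.08168273,  0.17051343,  0.14874467,  0.11868767,
        0.05592717]), 'tau': array([-5.73526868e-04, -5.84163487e+01,  2.93751866e+01,  7.01570034e+00,
        1.01604976e-02, -4.88922694e-05]), 'tool_pos': array([0.19861617, 0.64471459, 0.25071708]), 'orientation': array([ 1.79914702e+02, -8.61867961e-03, -1.71257207e+01]), 'force': array([-0.05154778, -0.27095046,  0.82692419]), 'moment': array([ 0.01039341,  0.00281418, -0.03685603]), 'gripper_force': 0.0, 'opening': 0.08743708544836422}
```

View pics/side0.png

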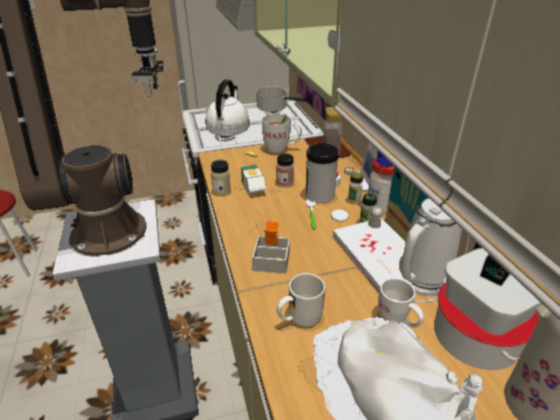

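View pics/top0.png

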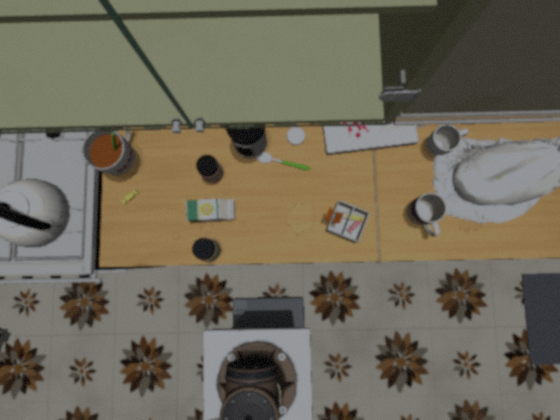

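The side view shows the base at about (105,200). The carton, at (254,180), lies between the jars at (220,178) and (285,170), and the orange clip stands on the caddy at (271,233). In the top view the jars are at (205,250) and (208,168), the carton spans columns 187-235 near row 210, and the caddy is at (347,221) with the clip at (337,217).

Run:
```python
from h import *
T=snap("top"); S=snap("side")
for n,s,rois in (("top",T,dict(car=(180,192,242,230),jn=(190,235,222,268),jf=(192,150,225,188),cad=(318,198,374,246))),("side",S,dict(car=(236,155,272,198),jn=(206,155,236,200),jf=(272,148,298,192),cad=(245,212,296,276)))):
    P=cloud(s); hsv=cv2.cvtColor(s["frame"],cv2.COLOR_RGB2HSV)
    for k,(a,b,c,d) in rois.items():
        p=P[b:d,a:c].reshape(-1,3); h=hsv[b:d,a:c].reshape(-1,3)
        m=(p[:,2]>.01)&(p[:,2]<.2); q=p[m]; hh=h[m]
        print(n,k,"z p50,98,max",np.percentile(q[:,2],[50,98,100]).round(3))
        if k[0]=="j":
            t=q[q[:,2]>np.percentile(q[:,2],98)-.012]; print("  lid",len(t),t.min(0).round(3),t.max(0).round(3),((t.min(0)+t.max(0))/2).round(3))
        if k=="car":
            for nm,lo,hi in (("low",.015,.045),("hi",.05,.08)):
                t=q[(q[:,2]>lo)&(q[:,2]<hi)]
                if len(t)<4: continue
                r=cv2.minAreaRect(t[:,:2].astype(np.float32)*1000); print("  ",nm,len(t),t.min(0).round(3),t.max(0).round(3),r)
        if k=="cad":
            o=(hh[:,0]>3)&(hh[:,0]<14)&(hh[:,1]>190)&(hh[:,2]>100); t=q[o]
            print("  orange",len(t),t.min(0).round(3),t.max(0).round(3),np.median(t,0).round(3))
            z=t[t[:,2]>.06]; 
            if len(z)>4: print("  o>60",cv2.minAreaRect(z[:,:2].astype(np.float32)*1000))
            w=q[(~o)&(q[:,2]>.042)&(q[:,2]<.06)]; print("  rim",len(w),cv2.minAreaRect(w[:,:2].astype(np.float32)*1000))
    if n=="top":
        c=s["frame"][190:270,180:380]; cv2.imwrite("pics/tc.png",cv2.resize(cv2.cvtColor(c,cv2.COLOR_RGB2BGR),None,fx=4,fy=4,interpolation=2))
```

```text
top car z p50,98,max [0.06  0.065 0.068]
   low 222 [0.477 0.059 0.016] [0.54  0.192 0.045] ((508.0635070800781, 127.02503967285156), (58.639400482177734, 133.14402770996094), 2.5115160942077637)
   hi 749 [0.477 0.086 0.05 ] [0.54  0.198 0.068] ((508.58172607421875, 142.25962829589844), (60.79954528808594, 111.21887969970703), 1.6356514692306519)
top jn z p50,98,max [0.116 0.122 0.125]
  lid 395 [0.362 0.105 0.111] [0.421 0.167 0.125] [0.392 0.136 0.118]
top jf z p50,98,max [0.11  0.116 0.118]
  lid 359 [0.601 0.097 0.104] [0.66  0.159 0.118] [0.63  0.128 0.111]
top cad z p50,98,max [0.047 0.092 0.098]
  orange 37 [ 0.466 -0.254  0.063] [ 0.495 -0.216  0.089] [ 0.478 -0.243  0.076]
  o>60 ((479.42791748046875, -235.2511749267578), (33.56071853637695, 22.292972564697266), 68.54451751708984)
  rim 280 ((467.7037658691406, -280.17877197265625), (106.57858276367188, 96.93231964111328), 65.94528198242188)
side car z p50,98,max [0.054 0.063 0.064]
   low 187 [0.476 0.058 0.016] [0.543 0.194 0.045] ((508.7289123535156, 127.79335021972656), (61.160003662109375, 137.50497436523438), 4.690644264221191)
   hi 283 [0.477 0.086 0.05 ] [0.54  0.203 0.064] ((508.8692321777344, 144.60006713867188), (60.82258605957031, 115.07013702392578), 2.638148784637451)
side jn z p50,98,max [0.077 0.12  0.122]
  lid 147 [0.362 0.103 0.108] [0.422 0.165 0.122] [0.392 0.134 0.115]
side jf z p50,98,max [0.069 0.114 0.117]
  lid 141 [0.601 0.095 0.102] [0.663 0.16  0.117] [0.632 0.127 0.109]
side cad z p50,98,max [0.038 0.089 0.095]
  orange 146 [ 0.461 -0.256  0.024] [ 0.501 -0.211  0.091] [ 0.479 -0.241  0.057]
  o>60 ((481.2777099609375, -233.91348266601562), (41.132205963134766, 30.0447998046875), 68.15626525878906)
  rim 334 ((467.5502014160156, -280.00091552734375), (111.89601135253906, 96.27752685546875), 66.58057403564453)
```

View pics/tc.png

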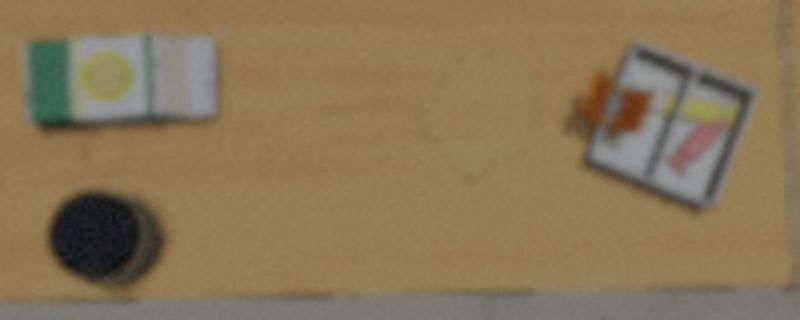

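The crop shows the fold end on the right, the base at its left (green band), and the clip astride the caddy's upper-left wall. I'll go above the carton, near the roof end.

Request:
{"method": "move_tool", "body": {"steps": [0.12, 0.11, 0, 18, 0.088, 0.24, 0.22, 0, 36, 0.088, 0.35, 0.33, 0, 54, 0.088, 0.458, 0.434, 0, 71, 0.088, 0.458, 0.434, 0, 71, 0.088, 0.458, 0.434, 0, 71, 0.088, 0.458, 0.434, 0, 71, 0.088, 0.458, 0.434, 0, 71, 0.088]}}

```text
clock: 1.2
tool_pos: [0.4454, 0.208, 0.2519]
orientation: [-180.0, 0.0, -88.2]
force: [0.9, 1.1, 1.3]
opening: 0.0875
gripper_force: 0.0
```

Request:
{"method": "move_tool", "body": {"steps": [0, 0, 0, 0, 0.088, 0, 0, 0, 0, 0.088, 0, 0, 0, 0, 0.088]}}

```text
clock: 1.58
tool_pos: [0.4444, 0.2108, 0.2515]
orientation: [180.0, 0.0, -88.0]
force: [-0.1, 0.3, -0.1]
opening: 0.0877
gripper_force: 0.0
```

Request:
{"method": "move_tool", "body": {"steps": [0.06, -0.03, 0, 0, 0.088, 0.117, -0.0605, 0, 0, 0.088, 0.117, -0.0605, 0.06, 0, 0.088, 0.117, -0.0605, 0.1, 0, 0.088, 0.117, -0.0605, 0.14, 0, 0.088, 0.117, -0.0605, 0.165, 0, 0.088, 0.117, -0.0605, 0.176, 0, 0.088, 0.117, -0.0605, 0.176, 0, 0.088]}}

```text
clock: 2.58
tool_pos: [0.509, 0.0957, 0.0753]
orientation: [180.0, -0.0, -88.0]
force: [-0.2, -0.0, -0.9]
opening: 0.0874
gripper_force: 0.0
```

Run:
```python
from h import *
s=snap("side"); c=s["frame"][120:220,190:320]; cv2.imwrite("pics/s1.png",cv2.resize(cv2.cvtColor(c,cv2.COLOR_RGB2BGR),None,fx=5,fy=5,interpolation=2))
```

```text
(no output)
```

View pics/s1.png

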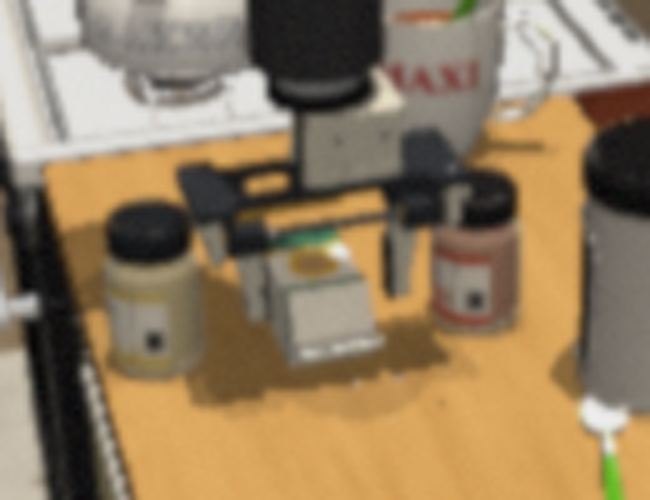

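The fingers straddle the carton's roof end, centred at about (310,270), and the gripper body clears both lids. I'll close and lift.

Request:
{"method": "move_tool", "body": {"steps": [0, 0, 0, 0, 0.05, 0, 0, 0, 0, 0.04, 0, 0, 0, 0, 0.04, 0, 0, 0, 0, 0.04, 0, 0, -0.02, 0, 0.04, 0, 0, -0.045, 0, 0.04, 0, 0, -0.07, 0, 0.04, 0, 0, -0.07, 0, 0.04]}}

```text
clock: 3.62
tool_pos: [0.51, 0.0953, 0.147]
orientation: [-179.8, 0.1, -88.1]
force: [-0.0, -0.3, -1.9]
opening: 0.0591
gripper_force: 30.0
```

Run:
```python
from h import *
s=snap("side"); c=s["frame"][100:220,190:320]; cv2.imwrite("pics/s2.png",cv2.resize(cv2.cvtColor(c,cv2.COLOR_RGB2BGR),None,fx=5,fy=5,interpolation=2))
```

```text
(no output)
```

View pics/s2.png

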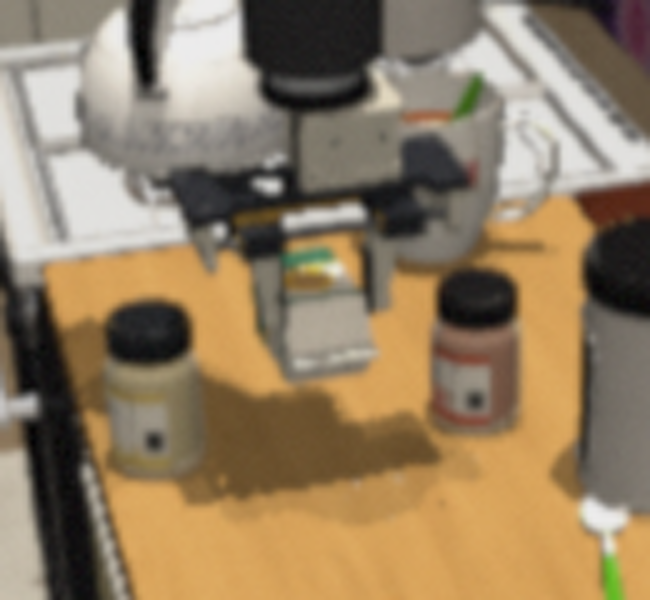

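The carton hangs between the pads and is still close to horizontal. I'll measure its tilt from the upper face.

Add to h.py:
```python
def tilt(show=True):
    """carton upper (+x) face / roof profile: points with |x-.51|<.02, top heights per y bin"""
    for n in ("side","top"):
        P=cloud(snap(n)).reshape(-1,3); m=(abs(P[:,0]-.51)<.02)&(P[:,1]>0.0)&(P[:,1]<.27)&(P[:,2]>.008)&(P[:,2]<.2); q=P[m]
        print(n,[(round(y,2),round(float(np.percentile(q[abs(q[:,1]-y)<.005,2],10)),3),round(float(np.percentile(q[abs(q[:,1]-y)<.005,2],90)),3)) for y in np.arange(.02,.26,.01) if (abs(q[:,1]-y)<.005).sum()>3])
```

```bash
python3 -c "
from h import *
tilt()"
```

```text
side [(np.float64(0.06), 0.101, 0.198), (np.float64(0.07), 0.103, 0.107), (np.float64(0.08), 0.103, 0.112), (np.float64(0.09), 0.079, 0.123), (np.float64(0.1), 0.071, 0.13), (np.float64(0.11), 0.129, 0.131), (np.float64(0.12), 0.127, 0.13), (np.float64(0.13), 0.126, 0.13), (np.float64(0.14), 0.127, 0.129), (np.float64(0.15), 0.125, 0.129), (np.float64(0.16), 0.125, 0.127), (np.float64(0.17), 0.125, 0.127), (np.float64(0.18), 0.124, 0.126), (np.float64(0.19), 0.123, 0.125)]
top [(np.float64(0.06), 0.1, 0.198), (np.float64(0.07), 0.101, 0.106), (np.float64(0.08), 0.108, 0.111), (np.float64(0.09), 0.121, 0.128), (np.float64(0.1), 0.126, 0.133), (np.float64(0.16), 0.124, 0.128), (np.float64(0.17), 0.123, 0.127), (np.float64(0.18), 0.123, 0.127), (np.float64(0.19), 0.122, 0.126)]
```

Request:
{"method": "move_tool", "body": {"steps": [0, 0, 0, 0, 0.04, 0, 0, 0, 0, 0.04, 0, 0, 0, 0, 0.04, 0, 0, 0, 0, 0.04]}}

```text
clock: 4.28
tool_pos: [0.5091, 0.0949, 0.1454]
orientation: [180.0, -0.0, -88.1]
force: [0.1, -0.2, -2.0]
opening: 0.0592
gripper_force: 30.0
```

```bash
python3 -c "
from h import *
tilt()"
```

```text
side [(np.float64(0.06), 0.101, 0.135), (np.float64(0.07), 0.102, 0.196), (np.float64(0.08), 0.103, 0.112), (np.float64(0.09), 0.078, 0.123), (np.float64(0.1), 0.074, 0.13), (np.float64(0.11), 0.127, 0.13), (np.float64(0.12), 0.126, 0.13), (np.float64(0.13), 0.126, 0.13), (np.float64(0.14), 0.126, 0.129), (np.float64(0.15), 0.126, 0.129), (np.float64(0.16), 0.124, 0.128), (np.float64(0.17), 0.124, 0.126), (np.float64(0.18), 0.123, 0.126), (np.float64(0.19), 0.123, 0.126)]
top [(np.float64(0.06), 0.102, 0.106), (np.float64(0.07), 0.102, 0.107), (np.float64(0.08), 0.108, 0.114), (np.float64(0.09), 0.123, 0.127), (np.float64(0.1), 0.126, 0.131), (np.float64(0.16), 0.126, 0.13), (np.float64(0.17), 0.123, 0.128), (np.float64(0.18), 0.124, 0.127), (np.float64(0.19), 0.121, 0.128)]
```

Request:
{"method": "move_tool", "body": {"steps": [0.04, 0, 0, 0, 0.04, 0.04, 0, 0.035, 0, 0.04, 0.04, 0, 0.063, 0, 0.04, 0.04, 0, 0.068, 0, 0.04, 0.04, 0, 0.068, 0, 0.088, 0.04, 0, 0.068, 0, 0.088, 0.04, 0, 0.068, 0, 0.088, 0.04, 0, 0, 0, 0.088]}}

```text
clock: 5.38
tool_pos: [0.508, 0.054, 0.1375]
orientation: [179.5, -0.2, -88.1]
force: [1.0, 1.1, -0.1]
opening: 0.0865
gripper_force: 0.0
```

Request:
{"method": "move_tool", "body": {"steps": [0.05, 0, -0.03, 0, 0.088, 0.07, 0, -0.05, 0, 0.088, 0.07, 0, -0.05, 0, 0.088]}}

```text
clock: 5.75
tool_pos: [0.5137, -0.0158, 0.1923]
orientation: [-179.7, 0.1, -88.2]
force: [-0.1, 0.7, -0.7]
opening: 0.0874
gripper_force: 0.0
```

Run:
```python
from h import *
for n in("top","side"):
    s=snap(n); P=cloud(s).reshape(-1,3)
    m=(abs(P[:,0]-.51)<.05)&(P[:,1]>0.0)&(P[:,1]<.2)
    t=P[m&(P[:,2]>.052)&(P[:,2]<.07)]; r=cv2.minAreaRect(t[:,:2].astype(np.float32)*1000); print(n,t.min(0).round(3),t.max(0).round(3),r)
    t=P[m&(P[:,1]<.07)&(P[:,2]>.02)&(P[:,2]<.04)]; print(len(t),t.min(0).round(3),t.max(0).round(3),cv2.minAreaRect(t[:,:2].astype(np.float32)*1000),np.median(t[:,2]))
```

```text
top [0.477 0.047 0.052] [0.529 0.157 0.068] ((489.7335205078125, 99.22404479980469), (47.92298126220703, 113.54396057128906), 20.381959915161133)
35 [0.479 0.02  0.02 ] [0.517 0.07  0.04 ] ((491.1358947753906, 41.30100631713867), (32.168975830078125, 52.292694091796875), 54.15489196777344) 0.032236537538895375
side [0.478 0.043 0.052] [0.54  0.161 0.065] ((509.1162109375, 101.31675720214844), (61.84270095825195, 117.64604949951172), 1.0095704793930054)
117 [0.48  0.017 0.021] [0.542 0.068 0.04 ] ((510.9136962890625, 42.8785400390625), (61.80579376220703, 51.593509674072266), 1.224766731262207) 0.03281933845955614
```

Request:
{"method": "move_tool", "body": {"steps": [-0.031, 0.003, 0.04, 0, 0.088, -0.031, 0.003, 0.08, 0, 0.088, -0.031, 0.003, 0.12, 0, 0.088, -0.031, 0.003, 0.138, 0, 0.088, -0.031, 0.003, 0.145, 0, 0.088, -0.031, 0.003, 0.145, 0, 0.088]}}

```text
clock: 6.6
tool_pos: [0.5085, 0.0162, 0.0446]
orientation: [179.9, -0.0, -88.1]
force: [0.9, 0.1, 0.8]
opening: 0.0879
gripper_force: 0.0
```

Request:
{"method": "move_tool", "body": {"steps": [0, 0, 0, 0, 0.05, 0, 0, 0, 0, 0.04, 0, 0, 0, 0, 0.04, 0, 0, -0.02, 0, 0.04, 0, 0, -0.05, 0, 0.04, 0, 0, -0.08, 0, 0.04, 0, 0, -0.11, 0, 0.04, 0, 0, -0.13, 0, 0.04]}}

```text
clock: 7.6
tool_pos: [0.5091, 0.0159, 0.177]
orientation: [-179.9, 0.0, -88.1]
force: [0.1, 0.2, 0.5]
opening: 0.0402
gripper_force: 0.0
```

Request:
{"method": "move_tool", "body": {"steps": [0, 0, 0, 0, 0.04, 0, 0, 0, 0, 0.04]}}

```text
clock: 7.85
tool_pos: [0.5082, 0.0157, 0.1746]
orientation: [180.0, 0.0, -88.1]
force: [-0.5, -0.6, -1.1]
opening: 0.0401
gripper_force: 0.0
```

Run:
```python
from h import *
s=snap("side"); c=s["frame"][100:220,190:320]; cv2.imwrite("pics/s3.png",cv2.resize(cv2.cvtColor(c,cv2.COLOR_RGB2BGR),None,fx=5,fy=5,interpolation=2))
```

```text
(no output)
```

View pics/s3.png

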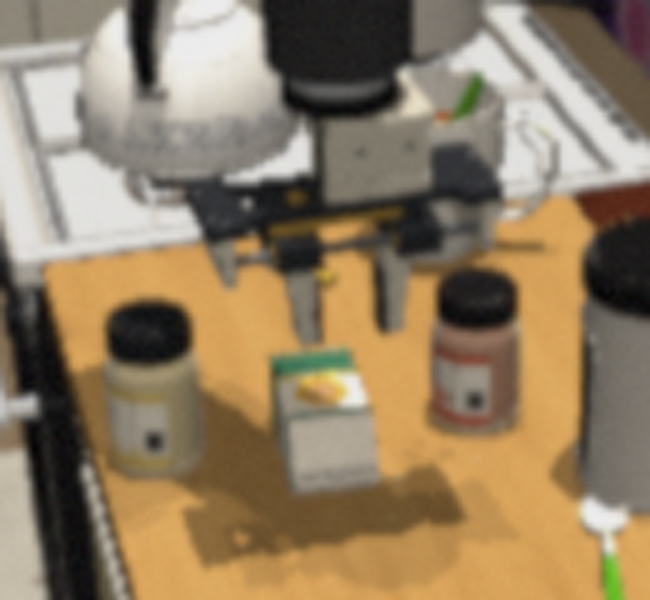

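The fingers closed past the fold and the carton is still lying down, so the overlap was too small. I'll re-measure it.

Add to h.py:
```python
def lying():
  for n in("top","side"):
    s=snap(n); P=cloud(s).reshape(-1,3)
    m=(abs(P[:,0]-.51)<.05)&(P[:,1]>-0.04)&(P[:,1]<.22)
    for lo,hi in((.05,.07),(.02,.04)):
      t=P[m&(P[:,2]>lo)&(P[:,2]<hi)]
      if len(t)>3: print(n,lo,len(t),np.percentile(t,[1,99],0).round(3).tolist(),cv2.minAreaRect(t[:,:2].astype(np.float32)*1000))
```

```text
(no output)
```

Request:
{"method": "move_tool", "body": {"steps": [0, 0, 0, 0, 0.088, 0, 0, 0, 0, 0.088, 0, 0, 0, 0, 0.088]}}

```text
clock: 8.28
tool_pos: [0.5086, 0.0158, 0.1748]
orientation: [180.0, -0.0, -88.1]
force: [0.3, -0.1, -0.2]
opening: 0.0643
gripper_force: 0.0
```

```bash
python3 -c "
from h import *
lying()"
```

```text
top 0.05 309 [[0.476, 0.071, 0.055], [0.517, 0.155, 0.065]] ((497.1612548828125, 105.98944854736328), (106.31008911132812, 41.93229675292969), 88.2811279296875)
top 0.02 35 [[0.475, 0.019, 0.022], [0.507, 0.154, 0.039]] ((485.1029357910156, 85.85344696044922), (18.364456176757812, 139.36630249023438), 11.563641548156738)
side 0.05 293 [[0.474, 0.051, 0.05], [0.537, 0.157, 0.064]] ((506.6584167480469, 104.4080810546875), (110.34769439697266, 60.48701095581055), 85.84317779541016)
side 0.02 127 [[0.472, 0.019, 0.023], [0.532, 0.152, 0.04]] ((505.1622314453125, 85.72557067871094), (131.9457550048828, 60.808021545410156), 85.83129119873047)
```

Request:
{"method": "move_tool", "body": {"steps": [-0.004, 0.0064, 0.04, 6, 0.088, -0.004, 0.0064, 0.08, 6, 0.088, -0.004, 0.0064, 0.12, 6, 0.088, -0.004, 0.0064, 0.127, 6, 0.088, -0.004, 0.0064, 0.127, 6, 0.088, -0.004, 0.0064, 0.127, 6, 0.05, -0.004, 0.0064, 0.127, 6, 0.04, -0.004, 0.0064, 0.127, 6, 0.04]}}

```text
clock: 9.38
tool_pos: [0.5025, 0.0198, 0.0489]
orientation: [-179.9, 0.0, -94.1]
force: [-1.3, -0.4, 0.3]
opening: 0.0629
gripper_force: 0.2
```

Request:
{"method": "move_tool", "body": {"steps": [0, 0, 0, 0, 0.04, 0, 0, 0, 0, 0.04]}}

```text
clock: 9.62
tool_pos: [0.5023, 0.0196, 0.0484]
orientation: [-180.0, -0.0, -94.1]
force: [-0.3, -1.7, 3.9]
opening: 0.0579
gripper_force: 30.0
```

```bash
python3 -c "
from h import *
lying()"
```

```text
top 0.05 30 [[0.475, 0.063, 0.054], [0.484, 0.094, 0.066]] ((480.1764831542969, 78.2673568725586), (32.07958984375, 9.35557746887207), 87.17069244384766)
top 0.02 10 [[0.475, 0.072, 0.024], [0.477, 0.102, 0.032]] ((475.9447326660156, 87.14759063720703), (31.270803451538086, 0.47714102268218994), 87.70540618896484)
side 0.05 132 [[0.462, 0.003, 0.05], [0.548, 0.142, 0.07]] ((518.471435546875, 69.53318786621094), (147.9575958251953, 86.15231323242188), 77.47297668457031)
side 0.02 133 [[0.462, 0.003, 0.025], [0.544, 0.051, 0.04]] ((504.3323059082031, 28.175235748291016), (47.90668487548828, 84.63460540771484), 84.52841186523438)
```

It's gripping with 30 N now; last time I lifted before the fingers had fully closed. Lift slowly.

Request:
{"method": "move_tool", "body": {"steps": [0, 0, -0.015, 0, 0.04, 0, 0, -0.03, 0, 0.04, 0, 0, -0.045, 0, 0.04, 0, 0, -0.06, 0, 0.04, 0, 0, -0.075, 0, 0.04, 0, 0, -0.09, 0, 0.04, 0, 0, -0.105, 0, 0.04, 0, 0, -0.12, 0, 0.04]}}

```text
clock: 10.72
tool_pos: [0.5021, 0.0196, 0.169]
orientation: [180.0, -0.0, -94.1]
force: [0.2, -0.3, -1.8]
opening: 0.0584
gripper_force: 30.0
```

Request:
{"method": "move_tool", "body": {"steps": [0, 0, 0, 0, 0.04, 0, 0, 0, 0, 0.04]}}

```text
clock: 10.98
tool_pos: [0.5018, 0.0196, 0.1677]
orientation: [180.0, -0.0, -94.1]
force: [-0.2, 0.5, -2.9]
opening: 0.0583
gripper_force: 30.0
```

Run:
```python
from h import *
s=snap("side"); c=s["frame"][100:220,190:320]; cv2.imwrite("pics/s4.png",cv2.resize(cv2.cvtColor(c,cv2.COLOR_RGB2BGR),None,fx=5,fy=5,interpolation=2))
```

```text
(no output)
```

View pics/s4.png

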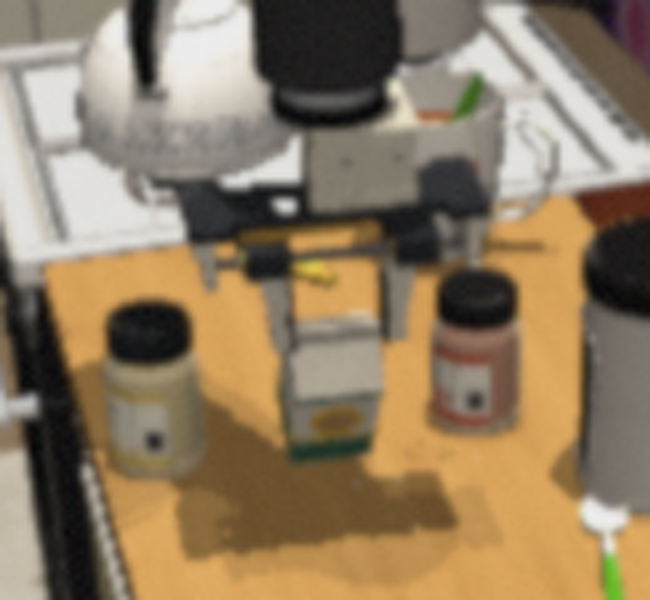

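The carton has swung upright, with its disc face towards the camera at (330,410). I'll measure its position and tilt.

Add to h.py:
```python
def up(cx,cy,w=.06):
    """side cam: visible -y-side face: plane y(x,z); bounds"""
    P=cloud(snap("side")).reshape(-1,3); m=(abs(P[:,0]-cx)<.02)&(abs(P[:,1]-cy)<w)
    q=P[m&(P[:,2]>.006)]; print("zmin near", np.percentile(q[:,2],3).round(3))
    for z in np.arange(.01,.18,.01):
        t=P[m&(abs(P[:,2]-z)<.005)]
        if len(t)>5: print(round(z,3),len(t),np.percentile(t[:,1],[5,50,95]).round(4))
    m=(abs(P[:,0]-cx)<w)&(abs(P[:,1]-cy)<w)&(P[:,2]>.035)&(P[:,2]<.09)
    t=P[m]; print("x",np.percentile(t[:,0],[1,99]).round(4)); f=t[abs(t[:,0]-cx)<.022]
    A=np.c_[f[:,0],f[:,2],np.ones(len(f))]; y=f[:,1]
    for _ in range(3):
        c=np.linalg.lstsq(A,y,rcond=None)[0]; k=abs(A@c-y)<.005; A,y=A[k],y[k]
    print("plane y=ax+bz+c",c.round(4),"yaw",np.degrees(c[0]).round(2),"tilt",np.degrees(c[1]).round(2),len(y))
```

```bash
python3 -c "
from h import *
up(.502,.025)"
```

```text
zmin near 0.058
0.03 17 [0.0616 0.065  0.0684]
0.04 18 [0.0553 0.0591 0.0632]
0.05 18 [0.0488 0.0516 0.0563]
0.06 17 [0.0414 0.0468 0.0507]
0.07 15 [0.0365 0.039  0.0452]
0.08 16 [0.03   0.0341 0.0377]
0.09 16 [0.0256 0.0284 0.0321]
0.1 28 [0.0185 0.0221 0.0242]
0.11 37 [0.0169 0.0219 0.0262]
0.12 35 [0.0217 0.0267 0.0309]
0.13 40 [0.0243 0.0308 0.0379]
0.14 41 [0.0261 0.0515 0.069 ]
0.15 24 [0.0189 0.0258 0.0276]
x [0.4733 0.5322]
plane y=ax+bz+c [-0.0545 -0.6237  0.1111] yaw -3.12 tilt -35.74 106
```

It hangs about 32° off vertical, base towards +y. I'll lower the base edge to the worktop and drag towards +y so friction brings it up.

Request:
{"method": "move_tool", "body": {"steps": [0, 0, 0.012, -2.4, 0.04, 0, 0, 0.021, -2.4, 0.04, 0, 0, 0.023, -2.4, 0.04, -0.012, 0, 0.020, -2.4, 0.04, -0.024, 0, 0.018, -2.4, 0.04, -0.036, 0, 0.016, -2.4, 0.04, -0.048, 0, 0.0155, -2.4, 0.04, -0.048, 0, 0.0155, -2.4, 0.04]}}

```text
clock: 12.08
tool_pos: [0.5065, 0.0682, 0.1539]
orientation: [-179.9, -0.0, -91.7]
force: [-3.8, -0.4, 13.2]
opening: 0.0588
gripper_force: 30.2
```

```bash
python3 -c "
from h import *
up(.505,.072)"
```

```text
zmin near 0.035
0.01 24 [0.0641 0.0679 0.0715]
0.02 22 [0.0635 0.0658 0.0699]
0.03 19 [0.0598 0.0654 0.0673]
0.04 27 [0.0588 0.0621 0.0663]
0.05 23 [0.0566 0.0609 0.0636]
0.06 22 [0.0551 0.0573 0.0622]
0.07 27 [0.0523 0.0565 0.0593]
0.08 25 [0.0517 0.0555 0.0599]
0.09 28 [0.0492 0.0534 0.059 ]
0.1 31 [0.0501 0.0534 0.0605]
0.11 45 [0.0551 0.0628 0.0717]
0.12 40 [0.0648 0.0722 0.0788]
0.13 28 [0.0694 0.0739 0.0781]
0.14 25 [0.0696 0.0737 0.0794]
x [0.4739 0.5332]
plane y=ax+bz+c [-0.0209 -0.176   0.0796] yaw -1.2 tilt -10.08 143
```

Request:
{"method": "move_tool", "body": {"steps": [-0.008, 0, -0.0005, 0, 0.04, -0.016, 0, 0.0005, 0, 0.04, -0.024, 0, 0.0015, 0, 0.04, -0.029, 0, 0.002, 0, 0.04, -0.03, 0, 0.002, 0, 0.04, -0.03, 0, 0.002, 0, 0.04]}}

```text
clock: 12.88
tool_pos: [0.5069, 0.0972, 0.1516]
orientation: [-180.0, -0.1, -91.7]
force: [-2.5, -3.8, 13.3]
opening: 0.0588
gripper_force: 30.1
```

```bash
python3 -c "
from h import *
up(.508,.1)"
```

```text
zmin near 0.028
0.01 29 [0.0663 0.0694 0.0746]
0.02 27 [0.0658 0.071  0.0745]
0.03 23 [0.0649 0.0705 0.0737]
0.04 28 [0.0682 0.0716 0.0742]
0.05 27 [0.0675 0.0722 0.075 ]
0.06 25 [0.0659 0.0709 0.0768]
0.07 28 [0.0672 0.0718 0.0757]
0.08 29 [0.0679 0.0715 0.0759]
0.09 31 [0.0687 0.0732 0.0782]
0.1 34 [0.0704 0.0745 0.084 ]
0.11 49 [0.0753 0.0859 0.0951]
0.12 42 [0.0895 0.0978 0.1085]
0.13 31 [0.0989 0.1032 0.1051]
0.14 18 [0.0977 0.1023 0.106 ]
x [0.4736 0.5339]
plane y=ax+bz+c [-0.0182  0.0264  0.0794] yaw -1.04 tilt 1.51 161
```

Request:
{"method": "move_tool", "body": {"steps": [0, 0, -0.004, 0, 0.04, -0.01, -0.002, -0.004, 0, 0.04, -0.02, -0.004, -0.004, 0, 0.04, -0.03, -0.005, -0.004, 0, 0.04, -0.03, -0.005, -0.004, 0, 0.04, -0.03, -0.005, -0.001, 0, 0.04, -0.03, -0.005, -0.001, 0, 0.088, -0.03, -0.005, -0.001, 0, 0.088]}}

```text
clock: 13.92
tool_pos: [0.5124, 0.1271, 0.1516]
orientation: [-180.0, 0.0, -91.7]
force: [0.1, -0.7, -0.2]
opening: 0.0734
gripper_force: 0.0
```

Request:
{"method": "move_tool", "body": {"steps": [0, 0, 0, 0, 0.088, 0, 0, 0, 0, 0.088, 0, 0, 0, 0, 0.088, 0, 0, -0.04, 0, 0.088, 0, 0, -0.1, 0, 0.088, 0, 0, -0.15, 0, 0.088, 0, 0, -0.15, 0, 0.088]}}

```text
clock: 14.8
tool_pos: [0.5142, 0.128, 0.3061]
orientation: [-179.6, 0.2, -91.7]
force: [0.3, 1.0, -0.8]
opening: 0.0877
gripper_force: 0.0
```

Run:
```python
from h import *
up(.511,.1315)
P=cloud(snap("top")).reshape(-1,3); P2=cloud(snap("side")).reshape(-1,3)
for Q in (P,P2):
    m=(abs(Q[:,0]-.511)<.05)&(abs(Q[:,1]-.13)<.05); t=Q[m&(Q[:,2]>.130)&(Q[:,2]<.15)]
    print("fold",len(t),t.min(0).round(4),t.max(0).round(4),np.median(t,0).round(4),cv2.minAreaRect(t[:,:2].astype(np.float32)*1000))
    for x,y in((.392,.135),(.631,.128)):
        t=Q[(abs(Q[:,0]-x)<.05)&(abs(Q[:,1]-y)<.05)&(Q[:,2]>.104)&(Q[:,2]<.128)&(abs(Q[:,0]-.511)>.06)]; print("jar",((t.min(0)+t.max(0))/2).round(3))
```

```text
zmin near 0.027
0.01 25 [0.1076 0.1111 0.1149]
0.02 25 [0.1061 0.111  0.114 ]
0.03 26 [0.1065 0.1116 0.1155]
0.04 26 [0.108  0.1114 0.1142]
0.05 21 [0.1065 0.1108 0.115 ]
0.06 28 [0.1069 0.1109 0.1164]
0.07 28 [0.1075 0.1104 0.1134]
0.08 25 [0.1078 0.1113 0.1156]
0.09 30 [0.1081 0.1117 0.1165]
0.1 38 [0.1077 0.114  0.122 ]
0.11 51 [0.1169 0.1261 0.1379]
0.12 34 [0.1325 0.1391 0.1428]
0.13 26 [0.1365 0.1396 0.1446]
0.14 14 [0.1359 0.1391 0.1451]
x [0.4764 0.5364]
plane y=ax+bz+c [0.0418 0.0096 0.0894] yaw 2.39 tilt 0.55 153
fold 32 [0.4937 0.1365 0.134 ] [0.5364 0.1407 0.1421] [0.5154 0.1383 0.1387] ((515.064453125, 138.64352416992188), (4.133077144622803, 42.74380111694336), 89.6663818359375)
jar [0.392 0.136 0.115]
jar [0.63  0.12  0.111]
fold 41 [0.4781 0.132  0.1302] [0.5349 0.1482 0.1404] [0.5042 0.1386 0.1354] ((506.564453125, 140.08444213867188), (16.14066505432129, 55.755863189697266), 84.43985748291016)
jar [0.392 0.138 0.113]
jar [0.631 0.129 0.11 ]
```

The carton stands upright but about 8 mm off the row line, so I'll regrip it by the roof end and slide it over.

Request:
{"method": "move_tool", "body": {"steps": [-0.011, 0.006, 0.05, 0, 0.088, -0.011, 0.006, 0.1, 0, 0.088, -0.011, 0.006, 0.15, 0, 0.088, -0.011, 0.006, 0.185, 0, 0.088, -0.011, 0.006, 0.194, 0, 0.088, -0.011, 0.006, 0.194, 0, 0.05, -0.011, 0.006, 0.194, 0, 0.05, -0.011, 0.006, 0.194, 0, 0.05]}}

```text
clock: 15.95
tool_pos: [0.5074, 0.1389, 0.1089]
orientation: [-179.9, 0.1, -91.7]
force: [-0.1, 0.6, 0.1]
opening: 0.0633
gripper_force: 0.0
```

Request:
{"method": "move_tool", "body": {"steps": [0, 0, 0, 0, 0.05, 0, 0, 0, 0, 0.05, 0.004, -0.002, 0, 0, 0.05, 0.008, -0.003, 0, 0, 0.05, 0.008, -0.003, 0, 0, 0.05, 0.008, -0.003, 0, 0, 0.088, 0.008, -0.003, 0, 0, 0.088, 0.008, -0.003, 0, 0, 0.088]}}

```text
clock: 16.95
tool_pos: [0.5094, 0.1303, 0.1074]
orientation: [180.0, -0.0, -91.7]
force: [-0.2, -0.5, 0.1]
opening: 0.0837
gripper_force: 0.0
```

Request:
{"method": "move_tool", "body": {"steps": [0, 0, 0, 0, 0.088, 0, 0, -0.03, 0, 0.088, 0, 0, -0.09, 0, 0.088, 0, 0, -0.15, 0, 0.088, 0, 0, -0.19, 0, 0.088]}}

```text
clock: 17.58
tool_pos: [0.5099, 0.1305, 0.3008]
orientation: [-179.8, 0.1, -91.7]
force: [1.0, -0.0, -0.5]
opening: 0.0877
gripper_force: 0.0
```

Run:
```python
from h import *
up(.511,.1315)
```

```text
zmin near 0.027
0.01 24 [0.0975 0.1029 0.1064]
0.02 23 [0.0993 0.1034 0.1082]
0.03 27 [0.0994 0.1032 0.1071]
0.04 24 [0.0999 0.1046 0.1083]
0.05 27 [0.0982 0.1029 0.1063]
0.06 25 [0.0985 0.1026 0.1057]
0.07 26 [0.0958 0.103  0.1084]
0.08 31 [0.0995 0.1033 0.1071]
0.09 25 [0.1012 0.1034 0.1072]
0.1 36 [0.0999 0.1046 0.1117]
0.11 49 [0.1068 0.1164 0.1284]
0.12 40 [0.1219 0.1304 0.1346]
0.13 26 [0.1266 0.1307 0.1349]
0.14 15 [0.1273 0.1316 0.1362]
x [0.4798 0.5385]
plane y=ax+bz+c [-0.0052 -0.0075  0.1064] yaw -0.3 tilt -0.43 144
```

The carton now stands at (0.509, 0.132), within 2 mm of the midpoint. Next I'll measure the clip.

Run:
```python
from h import *
ex=np.array([np.cos(np.radians(66)),np.sin(np.radians(66))]); ey=np.array([-ex[1],ex[0]])
for n in("side","top"):
    s=snap(n); P=cloud(s); hsv=cv2.cvtColor(s["frame"],cv2.COLOR_RGB2HSV)
    m=(hsv[...,0]>2)&(hsv[...,0]<15)&(hsv[...,1]>150)&(hsv[...,2]>60)&(abs(P[...,0]-.48)<.06)&(abs(P[...,1]+.235)<.06)&(P[...,2]>.02)&(P[...,2]<.12)
    q=P[m]; r=q[:,:2]-[.4676,-.280]; a=r@ex; b=-(r@ey)
    print(n,len(q),"z98",np.percentile(q[:,2],[50,98]).round(3))
    for lo in np.arange(.02,.1,.01):
        k=(q[:,2]>=lo)&(q[:,2]<lo+.01)
        if k.sum()>1: print(round(lo,2),k.sum(),"a",np.percentile(a[k],[2,50,98]).round(4),"b",np.percentile(b[k],[2,50,98]).round(4))
    # rim edges
    k=(abs(P[...,0]-.4676)<.08)&(abs(P[...,1]+.28)<.08)&(P[...,2]>.045)&(P[...,2]<.056)&(~m)&(hsv[...,1]<70)
    w=P[k]; print("rim",cv2.minAreaRect(w[:,:2].astype(np.float32)*1000))
s=snap("side"); c=s["frame"][205:285,235:310]; cv2.imwrite("pics/s5.png",cv2.resize(cv2.cvtColor(c,cv2.COLOR_RGB2BGR),None,fx=7,fy=7,interpolation=2))
```

```text
side 259 z98 [0.067 0.091]
0.02 22 a [0.0389 0.0426 0.0448] b [-0.0245 -0.0059  0.0097]
0.03 31 a [0.0368 0.0406 0.0433] b [-0.0253 -0.0097  0.0109]
0.04 30 a [0.0361 0.0392 0.0427] b [-0.0246 -0.0053  0.0112]
0.05 30 a [0.0351 0.0379 0.0512] b [-0.0253 -0.0078  0.0088]
0.06 27 a [0.0311 0.0356 0.062 ] b [-0.0227 -0.0058  0.0094]
0.07 63 a [0.0271 0.058  0.0652] b [-0.0224 -0.0068  0.0093]
0.08 48 a [0.0235 0.0634 0.0693] b [-0.0225 -0.0085  0.0086]
0.09 8 a [0.021  0.0248 0.0672] b [-0.0192 -0.0157 -0.0098]
rim ((466.78814697265625, -283.3032531738281), (104.66542053222656, 94.83175659179688), 66.22785186767578)
top 85 z98 [0.077 0.091]
0.05 5 a [0.037  0.0387 0.0395] b [-0.019  -0.0124  0.0043]
0.06 19 a [0.0343 0.0368 0.0546] b [-0.0216 -0.0086  0.0062]
0.07 31 a [0.0293 0.0553 0.0594] b [-0.0223 -0.0082  0.0062]
0.08 24 a [0.0272 0.0453 0.0635] b [-0.0203 -0.0047  0.0066]
0.09 6 a [0.0309 0.0635 0.0649] b [-0.0232 -0.0139  0.0011]
rim ((467.2799377441406, -281.99322509765625), (103.45362091064453, 97.007080078125), 66.31391906738281)
```

View pics/s5.png

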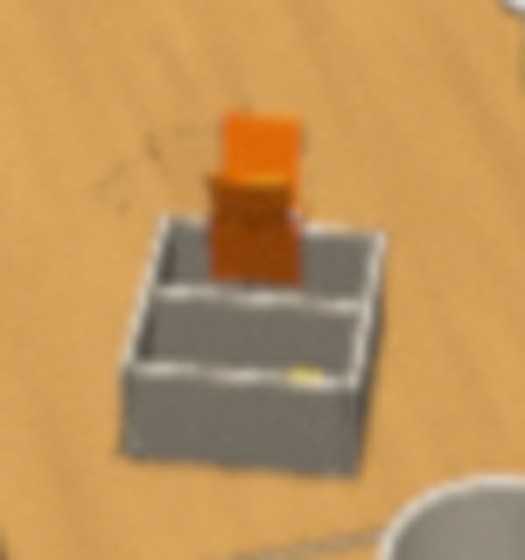

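The crop shows the clip at about (255,195) on the caddy's far wall, tails up and slightly spread, jaws straddling the wall. I'll go above it.

Request:
{"method": "move_tool", "body": {"steps": [0.05, 0.003, 0, -10, 0.088, 0.1, 0.006, 0, -20, 0.088, 0.15, 0.009, 0, -30, 0.088, 0.2, 0.012, 0, -40, 0.088, 0.26, 0.015, 0, -50, 0.088, 0.32, 0.018, 0, -60, 0.088, 0.366, 0.0194, 0, -67.7, 0.088, 0.366, 0.0194, 0, -67.7, 0.088]}}

```text
clock: 18.77
tool_pos: [0.4777, -0.2378, 0.2952]
orientation: [179.9, 0.2, -24.1]
force: [0.3, 0.6, -1.2]
opening: 0.0878
gripper_force: 0.0
```

Request:
{"method": "move_tool", "body": {"steps": [0, 0, 0, 0, 0.088, 0, 0, 0, 0, 0.088]}}

```text
clock: 19.02
tool_pos: [0.4791, -0.2339, 0.297]
orientation: [180.0, 0.1, -24.0]
force: [-0.0, 0.5, 0.4]
opening: 0.0875
gripper_force: 0.0
```

```bash
python3 -c "
from plant import status
print(status.get_obs()['joint_pos'])"
```

```text
[-4.94592135e+00  5.56506652e+00 -1.29853282e+01 -1.25348588e-02
 -7.15020621e+01  7.09436585e+01]
```

Request:
{"method": "move_tool", "body": {"steps": [0, 0.001, 0.05, 0, 0.088, 0, 0.001, 0.1, 0, 0.088, 0, 0.001, 0.15, 0, 0.088, 0, 0.001, 0.18, 0, 0.088, 0, 0.001, 0.2, 0, 0.088, 0, 0.001, 0.204, 0, 0.088, 0, 0.001, 0.204, 0, 0.088]}}

```text
clock: 19.9
tool_pos: [0.4793, -0.2352, 0.0941]
orientation: [180.0, -0.0, -24.0]
force: [-0.7, 0.7, -0.2]
opening: 0.0875
gripper_force: 0.0
```

Run:
```python
from h import *
s=snap("side"); c=s["frame"][190:270,225:325]; cv2.imwrite("pics/s6.png",cv2.resize(cv2.cvtColor(c,cv2.COLOR_RGB2BGR),None,fx=6,fy=6,interpolation=2))
```

```text
(no output)
```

View pics/s6.png

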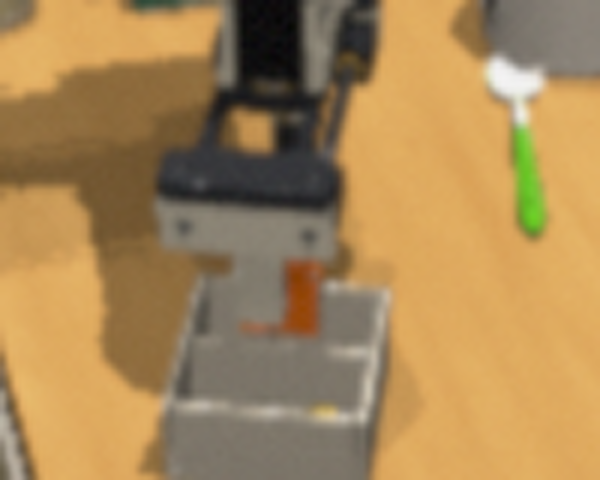

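The finger covers the clip's left part at (258,290) while the clip spans about 240-323. I'll check the offset along the wall.

Run:
```python
from h import *
ex=np.array([np.cos(np.radians(66)),np.sin(np.radians(66))]); ey=np.array([-ex[1],ex[0]])
s=snap("side"); P=cloud(s).reshape(-1,3); h=cv2.cvtColor(s["frame"],cv2.COLOR_RGB2HSV).reshape(-1,3)
r=P[:,:2]-[.4793,-.2352]; a=r@ex; b=-(r@ey); o=(h[:,0]<16)&(h[:,1]>150)
for nm,m in(("finger",(a<-.03)&(a>-.075)&(P[:,2]>.072)&(P[:,2]<.1)&(abs(b)<.05)&~o),("clip",(abs(a)<.03)&(P[:,2]>.025)&(P[:,2]<.1)&(abs(b)<.05)&o)):
    print(nm,m.sum(),np.percentile(a[m],[2,50,98]).round(4),np.percentile(b[m],[2,50,98]).round(4),np.percentile(P[m,2],[2,98]).round(3))
```

```text
finger 62 [-0.0628 -0.0594 -0.055 ] [-0.0104  0.0014  0.012 ] [0.073 0.1  ]
clip 56 [-0.0128 -0.0066  0.006 ] [0.0059 0.0128 0.0198] [0.026 0.072]
```

It's centred within about 1 mm; the rest is parallax. Close.

Request:
{"method": "move_tool", "body": {"steps": [0, 0, 0, 0, 0.06, 0, 0, 0, 0, 0.03, 0, 0, 0, 0, 0.01, 0, 0, 0, 0, 0.01, 0, 0, 0, 0, 0.01, 0, 0, 0, 0, 0.01, 0, 0, 0, 0, 0.01, 0, 0, 0, 0, 0.01]}}

```text
clock: 21.0
tool_pos: [0.4807, -0.2368, 0.0958]
orientation: [180.0, -0.2, -23.9]
force: [-0.5, -2.0, 13.5]
opening: 0.0172
gripper_force: 30.0
```

Request:
{"method": "move_tool", "body": {"steps": [0, 0, 0, 0, 0.01, 0, 0, 0, 0, 0.01]}}

```text
clock: 21.25
tool_pos: [0.4807, -0.2368, 0.0957]
orientation: [180.0, -0.3, -23.9]
force: [-1.5, -3.2, 13.6]
opening: 0.0175
gripper_force: 30.0
```

It's fully open, 17 mm over the tails. Lift off the wall.

Request:
{"method": "move_tool", "body": {"steps": [0, 0, -0.02, 0, 0.01, 0, 0, -0.05, 0, 0.01, 0, 0, -0.1, 0, 0.01, 0, 0, -0.15, 0, 0.01, 0, 0, -0.19, 0, 0.01, 0, 0, -0.19, 0, 0.01, 0, 0, -0.19, 0, 0.01]}}

```text
clock: 22.12
tool_pos: [0.4783, -0.2355, 0.2829]
orientation: [-180.0, 0.0, -24.0]
force: [-0.4, 0.3, -1.1]
opening: 0.0175
gripper_force: 30.0
```

Run:
```python
from h import *
s=snap("side"); c=s["frame"][150:250,225:350]; cv2.imwrite("pics/s7.png",cv2.resize(cv2.cvtColor(c,cv2.COLOR_RGB2BGR),None,fx=5,fy=5,interpolation=2))
```

```text
(no output)
```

View pics/s7.png

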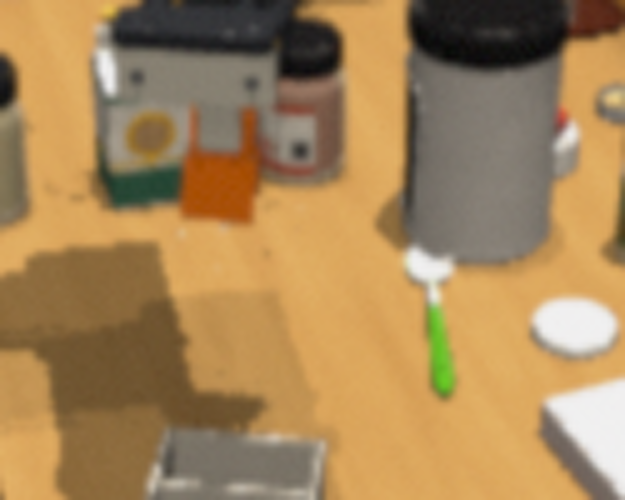

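The clip is held in the fingers, jaws gaping downward at (220,190), clear of the caddy. I'll carry it towards the carton and align it, stopping short at y≈0 to measure the clip and the fold.

Request:
{"method": "move_tool", "body": {"steps": [-0.012, -0.04, 0, -5, 0.01, -0.024, -0.08, 0, -10, 0.01, -0.036, -0.12, 0, -15, 0.01, -0.048, -0.16, 0, -20, 0.01, -0.058, -0.2, 0, -22.5, 0.01, -0.0666, -0.228, 0, -22.5, 0.01, -0.0666, -0.228, 0, -22.5, 0.01, -0.0666, -0.228, 0, -22.5, 0.01]}}

```text
clock: 23.18
tool_pos: [0.5102, -0.0006, 0.2825]
orientation: [180.0, 0.1, -1.5]
force: [-0.0, 0.2, -0.3]
opening: 0.017
gripper_force: 30.0Traceback (most recent call last):
```

Add to h.py:
```python
def clipm():
    o=status.get_obs(); tp=o["tool_pos"]; print("tcp",tp.round(4),o["orientation"].round(2),o["opening"].round(4))
    for n in("side","top"):
        s=snap(n); P=cloud(s).reshape(-1,3); h=cv2.cvtColor(s["frame"],cv2.COLOR_RGB2HSV).reshape(-1,3)
        m=(h[:,0]>2)&(h[:,0]<15)&(h[:,1]>150)&(h[:,2]>60)&(np.abs(P-[tp[0],tp[1],tp[2]-.04])<[.04,.04,.06]).all(1)
        d=P[m]-tp
        if len(d)<6: continue
        for lo in np.arange(-.085,.0,.01):
            k=(d[:,2]>=lo)&(d[:,2]<lo+.01)
            if k.sum()>2: print(n,round(lo,3),k.sum(),"x",np.percentile(d[k,0],[3,97]).round(4),"y",np.percentile(d[k,1],[3,50,97]).round(4))
        print(n,"zmin",np.percentile(d[:,2],[0,2]).round(4))
def fold(zlo=.128):
    for n in("side","top"):
        P=cloud(snap(n)).reshape(-1,3); t=P[(abs(P[:,0]-.509)<.036)&(abs(P[:,1]-.132)<.02)&(P[:,2]>zlo)&(P[:,2]<.148)]
        if len(t)>5: print(n,"fold",len(t),np.percentile(t,[3,50,97],0).round(4).tolist(),cv2.minAreaRect(t[:,:2].astype(np.float32)*1000), "slope",np.degrees(np.polyfit(t[:,0],t[:,1],1)[0]).round(1))
```

```bash
python3 -c "
from h import *
clipm(); fold()"
```

```text
  File "<string>", line 3, in <module>
    clipm(); fold()
    ~~~~~^^
  File "h.py", line 43, in clipm
    o=status.get_obs(); tp=o["tool_pos"]; print("tcp",tp.round(4),o["orientation"].round(2),o["opening"].round(4))
                                                                                            ^^^^^^^^^^^^^^^^^^
AttributeError: 'float' object has no attribute 'round'
```

```bash
sed -i 's/o\["opening"\].round(4)/o["opening"]/' h.py; python3 -c "
from h import *
clipm(); fold()"
```

```text
tcp [ 0.5102 -0.0006  0.2825] [ 1.7996e+02  1.1000e-01 -1.5000e+00] 0.017047368317621943
side -0.075 21 x [-0.0199  0.014 ] y [-0.0203 -0.016   0.    ]
side -0.065 45 x [-0.0218  0.0133] y [-0.0194 -0.0148  0.0112]
side -0.055 43 x [-0.0214  0.0155] y [-0.0175 -0.0121  0.0077]
side -0.045 41 x [-0.0215  0.0145] y [-0.014  -0.0091 -0.0047]
side -0.035 13 x [-0.0178  0.0025] y [-0.0122 -0.0098 -0.0059]
side -0.025 5 x [-0.0158 -0.0111] y [-0.0128 -0.0082 -0.0048]
side -0.015 7 x [-0.0146 -0.0108] y [-0.0107 -0.0085 -0.0071]
side -0.005 4 x [-0.0148 -0.0111] y [-0.0117 -0.0098 -0.008 ]
side zmin [-0.0716 -0.0704]
side fold 42 [[0.4819, 0.1265, 0.1283], [0.5034, 0.132, 0.1333], [0.5384, 0.1371, 0.1396]] ((510.09307861328125, 131.6054229736328), (10.270082473754883, 58.47042465209961), 85.58184814453125) slope -3.2
top fold 18 [[0.4801, 0.1285, 0.1335], [0.4909, 0.1301, 0.1373], [0.5022, 0.1321, 0.1422]] ((491.0982666015625, 130.2541046142578), (22.207805633544922, 4.091877460479736), 3.2101707458496094) slope 0.2
```

Request:
{"method": "move_tool", "body": {"steps": [0, -0.04, 0, 0, 0.01, 0, -0.08, 0, 0, 0.01, 0, -0.115, 0, 0, 0.01, 0, -0.132, 0, 0, 0.01, 0, -0.132, 0, 0, 0.01, 0, -0.132, 0.035, 0, 0.01, 0, -0.132, 0.045, 0, 0.01, 0, -0.132, 0.045, 0, 0.01]}}

```text
clock: 24.38
tool_pos: [0.5141, 0.1306, 0.2384]
orientation: [179.9, 0.1, -1.6]
force: [0.3, -0.7, 0.0]
opening: 0.0172
gripper_force: 30.0
```

```bash
python3 -c "
from h import *
clipm(); fold()"
```

```text
tcp [0.5141 0.1306 0.2384] [ 1.7994e+02  5.0000e-02 -1.5600e+00] 0.017221329018321692
side -0.075 17 x [-0.0174  0.0132] y [-0.0197 -0.0165  0.0152]
side -0.065 35 x [-0.0207  0.016 ] y [-0.0214 -0.0135 -0.0098]
side -0.055 33 x [-0.021   0.0128] y [-0.0174 -0.0121 -0.0049]
side -0.045 29 x [-0.0194  0.0103] y [-0.0134 -0.0092 -0.0024]
side -0.035 9 x [-0.0174 -0.0016] y [-0.0107 -0.0099 -0.0066]
side -0.025 6 x [-0.0163 -0.0128] y [-0.0073 -0.0066 -0.0044]
side -0.015 4 x [-0.017  -0.0137] y [-0.0131 -0.0121 -0.0112]
side -0.005 5 x [-0.0173 -0.0126] y [-0.0096 -0.0081  0.0001]
side zmin [-0.0711 -0.0696]
side fold 55 [[0.4812, 0.1252, 0.1284], [0.5093, 0.1317, 0.1336], [0.5392, 0.1374, 0.1385]] ((510.4457092285156, 131.57962036132812), (59.38206100463867, 13.363411903381348), 1.4477550983428955) slope 1.0
top fold 12 [[0.4803, 0.1283, 0.1324], [0.4868, 0.1304, 0.1382], [0.4938, 0.1318, 0.1406]] ((487.04168701171875, 130.2367706298828), (3.6348047256469727, 13.819402694702148), 88.0604476928711) slope -1.3
```

Request:
{"method": "move_tool", "body": {"steps": [0, -0.001, 0.012, 0, 0.01, 0, -0.001, 0.024, 0, 0.01, 0, -0.001, 0.036, 0, 0.01, 0, -0.001, 0.044, 0, 0.01, 0, -0.001, 0.047, 0, 0.01, 0, -0.001, 0.047, 0, 0.01, 0, -0.001, 0.047, 0, 0.01, 0, -0.001, 0.047, 0, 0.01]}}

```text
clock: 25.58
tool_pos: [0.5144, 0.1327, 0.1919]
orientation: [-180.0, -0.0, -1.5]
force: [0.7, 0.6, -0.3]
opening: 0.0175
gripper_force: 30.0
```

Run:
```python
from h import *
clipm(); fold(.134); up(.509,.132)
s=snap("side")
for n in("top","side"):
    Q=cloud(snap(n)).reshape(-1,3)
    for x,y in((.392,.135),(.631,.128)):
        t=Q[(abs(Q[:,0]-x)<.045)&(abs(Q[:,1]-y)<.05)&(Q[:,2]>.104)&(Q[:,2]<.124)]; print("jar",len(t),((t.min(0)+t.max(0))/2).round(3))
```

```text
tcp [0.5144 0.1327 0.1919] [-1.7998e+02 -3.0000e-02 -1.5200e+00] 0.01747403475489187
side -0.075 8 x [-0.0148  0.0084] y [-0.0193 -0.0161 -0.0119]
side -0.065 28 x [-0.0192  0.0145] y [-0.0212 -0.0155 -0.0097]
side -0.055 36 x [-0.0215  0.0152] y [-0.0175 -0.0122 -0.0055]
side -0.045 32 x [-0.0187  0.0147] y [-0.0156 -0.0088 -0.0019]
side -0.035 13 x [-0.0171  0.0067] y [-0.0119 -0.0071  0.0074]
side -0.025 5 x [-0.0154 -0.0118] y [-0.0146 -0.0096 -0.0062]
side -0.015 6 x [-0.015  -0.0111] y [-0.0117 -0.0082 -0.0071]
side zmin [-0.0685 -0.0675]
side fold 59 [[0.4835, 0.1141, 0.1344], [0.5076, 0.1205, 0.14], [0.536, 0.1372, 0.1478]] ((509.2249755859375, 127.78645324707031), (31.006885528564453, 56.631813049316406), 75.70404052734375) slope -6.9
top fold 6 [[0.4799, 0.1289, 0.136], [0.4826, 0.1298, 0.1385], [0.4856, 0.131, 0.142]] ((482.71282958984375, 129.94671630859375), (2.0518252849578857, 5.884305000305176), 89.02999877929688) slope -3.8
zmin near 0.032
0.01 22 [0.0998 0.1035 0.1081]
0.02 28 [0.0974 0.1018 0.1087]
0.03 26 [0.0993 0.1038 0.1081]
0.04 23 [0.0994 0.1044 0.1079]
0.05 26 [0.0991 0.1028 0.106 ]
0.06 27 [0.0988 0.1027 0.1084]
0.07 24 [0.0983 0.1013 0.1065]
0.08 32 [0.0992 0.1041 0.1091]
0.09 26 [0.0983 0.1044 0.1074]
0.1 36 [0.0997 0.1057 0.1125]
0.11 47 [0.1053 0.1156 0.1274]
0.12 19 [0.1147 0.1188 0.1326]
0.13 30 [0.1134 0.1172 0.1257]
0.14 35 [0.115  0.1198 0.1401]
0.15 37 [0.1172 0.1225 0.1386]
0.16 18 [0.121  0.1232 0.1339]
0.17 20 [0.1069 0.1163 0.1367]
x [0.4799 0.5385]
plane y=ax+bz+c [-0.0098  0.0267  0.1063] yaw -0.56 tilt 1.53 146
jar 401 [0.392 0.136 0.114]
jar 364 [0.63  0.128 0.112]
jar 169 [0.391 0.134 0.113]
jar 128 [0.631 0.125 0.11 ]
```

Everything is in place and contact-free. One last millimetre trim, then hand in.

Request:
{"method": "move_tool", "body": {"steps": [-0.001, 0.0015, 0.0015, 0, 0.01, -0.001, 0.0015, 0.0015, 0, 0.01, -0.001, 0.0015, 0.0015, 0, 0.01, -0.001, 0.0015, 0.0015, 0, 0.01, -0.001, 0.0015, 0.0015, 0, 0.01]}}

```text
clock: 26.6
tool_pos: [0.5132, 0.1311, 0.1901]
orientation: [-180.0, -0.0, -1.5]
force: [-0.3, -0.0, -0.4]
opening: 0.0175
gripper_force: 30.0
```

```bash
python3 -c "
from plant import job
print(job.close_job())"
```

```text
the job is handed in; nothing more can be done
None
```

The job is handed in at 26.6 s: the carton stands upright midway between the jars, and the clip is held fully open astride the middle of the fold. By measurement the jaw tips are about 17–18 mm below the rim with no contact force, and the jars are where they were; I didn't re-measure the mug, and no verdict came back.

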